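Make up two fixture kits

ROBOT

A 6-joint arm with a two-finger parallel gripper is mounted at the origin on the work surface. World frame = base frame: x ahead of the robot, y to its left, z up, the work surface at z = 0. Lengths are in m, angles in degrees, forces in N, time in s.
With the tool pointing down it reaches from about 0.375 to 0.825 m from the base axis. Payload 5.5 kg.
Tool frame: the origin (TCP) lies at the very end of the fingers, on their centre line; the grasp point (between the pads) lies 19 mm behind it; z points along the fingers, y is the line along which they close (so a half turn about z gives the same grasp; the last joint's range is limited). The gripper opens to 85 mm and grips with 20 to 120 N. Pads are 22 mm wide; open, the fingers measure 114 mm over their backs; the gripper's body (76 mm by 85 mm) begins 54 mm behind the grasp point. The pads swing forward as they close: fully open they stand 13 mm farther back than shut.
Start: joints at [70.359, 17.962, -2.699, 69.339, 0, 90], TCP at [0.202, 0.565, 0.207] pointing down, gripper open.
Joint ranges: [-152.73, 152.73], [-39.44, 99.34], [-58.76, 71.6], [-118.89, 123.64], [-81.53, 83.1], [-180, 180]. Speed limits (degrees/s): [136.94, 136.94, 172.46, 180, 180, 180].

INTERFACE

Orientations are given as [roll, pitch, yaw] about the fixed x, y, z axes, in that order (R = Rz(yaw) Ry(pitch) Rx(roll)).
In Python, from station import env gives the robot as it stands. The module is installed in compiled form; this text tells all that it offers.
- The arm moves only by the shell command python3 -m handwheel 'ROWS' [OPENING] [FORCE]. ROWS is JSON, one flat list of numbers, 4 for each row, row after row: the shift along the tool's x, y, z each as a share of 0.02 m, from -1 to 1, then the turn about the tool's z as a share of 5 degrees, from -1 to 1. In form: [tx, ty, tz, turn, tx, ty, tz, turn, ...]. A call has exactly 8 rows; each row shifts and turns the commanded pose from where the row before left it, along the tool's axes as they then stand; what a row does not reach is not made up. A row lasts 1/8 s, in which the tool goes at most 62.5 mm and 10.7 degrees, less where a joint would pass 70% of its speed; a pose out of reach is approached as far as the arm can. A call with a number of a shift or a turn outside -1 to 1 is refused whole. A call with a gripper value outside its range is refused whole. OPENING is the opening, from 0 (shut) to 1 (fully open), set as the call begins (- or left out, the last holds). The fingers move at their own pace and stop on an object; FORCE is the grip in N (left out, the last holds). Time passes only in rows, so rows that do not move let the fingers close, or fill a call up. It gives the time, the measured TCP pose, the force, the opening and the grip force at its end, in the units of the state.
- env.sense(): the state, without advancing time (a new reading comes with each control period).
- env.read_camera(name): name is "scene" or "top" or "wrist"; returns a dict with "image" (420x560x3 uint8, red, green, blue), "K" (3x3 intrinsics, pixels), "k1" (the pictures are not rectified: a ray, as slopes to the right and down, at radius r is drawn at 1 + k1 r^2 times it, then the intrinsics apply), "rvec" (rotation vector, rad) and "tvec" (3), from world to camera coordinates, as OpenCV has them. Camera axes: x right, y down, z forward; pixel columns grow to the right and rows downward; lengths in m; the calibration is good to about 2 mm. A picture is of the moment at which its call begins. There is no depth.
- env.close_job(): hands the job in; it is judged then, once.
Trained networks look in a picture, given as the dict that the camera call returned (one of the last four; its "shot" number tells which), for a name from the list of things; names that differ only in an ending like _2 or _b are one class to them, and where a whole thing is asked for, a point or a joint stands for the part that bears it (a point fixed in the world has none). Each returns a list of dicts, best first, with "conf" (0 to 1); they miss things now and then, are a little off and sometimes report something else, mostly with a low value. They report only what shows in the picture. A call takes as long as a camera call. They do not tell look-alikes from the thing itself.
- env.boxes_of(picture, query): "rect" ([left, top, width, height] in pixels, round what is visible of it).
- env.masks_of(picture, query): "region" (420x560 bool, what is visible of it) and "rect" ([left, top, width, height] in pixels, round what is visible of it).
The state is a dict: "time": time; "joints": joint angles; "qvel": joint speeds; "joint_efforts": joint torques, N m; "ee_pos": TCP position; "eef_rot": TCP orientation; "ft_force": force on the tool from outside, world axes, zero at the start; "wrist_torque": the same for the moment, N m; "width": finger opening in m; "grip_force": force on a finger pad.
Only numpy, scipy, OpenCV 4.12 (cv2) and the standard library are available. Lean on these libraries where they do the work, as an engineer would, in place of code of your own. Each camera call takes 0.05 s, during which the arm holds its last target. There are 200 camera calls.

TASK

Make up the two fixture kits from the stock on the blue mat. In the long three-bay tray put the plain aluminium block in the wide bay, the tall round-headed clamp screw in the middle bay and the plain round pin in the small end bay; in the short two-bay tray put the V-block in the wide bay and the short star-headed clamp screw in the small bay. Set each part flat on the floor of its bay, the way up it stood in the stock, and leave the hex standoff, the hammer and the torch where they are.

Things in the scene. Friction and masses are not known exactly. Their poses are not given: they have to be found in the camera images.
- block: Loose plain aluminium block, 40 mm (its x) by 64 mm (its y) by 40 mm high, about 0.27 kg. Origin: centre of its underside, z up. It fits its bay only with its long side along the row of bays; pinch it across the 40 mm. All five stock parts stand on the bench (height 0) in an arc before the robot, in any order and at any yaw.
- v_block: Loose bare steel V-block, 40 mm (its x) by 50 mm (its y) by 40 mm high, about 0.38 kg, with a V groove 36 mm wide at its mouth and 20 mm deep in its top that runs along its y; the sides at x = +-20 mm are flat and upright. Origin: centre of its underside, z up.
- tall_screw: Loose tall clamp screw standing on its head: a round knurled black plastic head 40 mm in diameter and 16 mm high below, a steel collar 26 mm in diameter up to 20 mm, then a plain steel stem 14 mm in diameter up to 65 mm. About 0.12 kg. Origin: centre of its underside, z up along the stem.
- star_screw: Loose short clamp screw standing on its head: a five-lobed star-shaped black plastic head 40 mm across and 14 mm high below, a steel collar 18 mm in diameter up to 17 mm, then a plain steel stem 12 mm in diameter up to 46 mm. About 0.08 kg. Origin: centre of its underside, z up along the stem.
- pin: Loose plain round steel pin standing upright, 25 mm in diameter and 50 mm high, about 0.19 kg. Origin: centre of its underside, z up.
- long_tray: Fixed grey tray, three bays in a row, 66 (its x) x 222 (its y) x 10 mm high; floor 3 mm thick, walls and dividers 3 mm thick, 7 mm above the floor. Origin: centre of underside, z up. Bays 60 mm wide (x); along y: wide bay, 90 mm long, centred at y = -63 mm; middle bay, 60 long, at +15; small end bay, 60 long, at +78. Its +y end points to the robot's left, within 20 degrees.
- short_tray: Fixed grey tray with two bays, 66 (its x) x 159 (its y) x 10 mm high, floor, walls and inside width as the long tray, on either side of it. Origin: centre of underside, z up. Along y: wide bay, 90 mm long, centred at y = +31.5 mm; small bay, 60 long, at -46.5. Its +y end points to the robot's left, within 20 degrees.
- hex_standoff: Bystander, loose: brass hexagonal standoff, 30 mm across the flats and 45 mm high, with a small dark hole in its top, standing beyond the trays. Not part of either kit. Origin: centre of its underside.
- hammer: Bystander, loose: hammer about 280 mm long lying beyond the trays, its length (its x) across the robot's front. Origin: on its underside, near the middle of its length.
- torch: Bystander, loose: hand torch on a green gas cylinder 90 mm in diameter, 320 mm high in all, standing to the left of the work. Origin: centre of its underside.
There are look-alikes about, which are no part of the job. Leave any green, pink or purple look-alike of the block alone.

How it is judged (in metres and radians):
At the end, for the whole second after the job is handed in: Long tray: block in the wide bay, tall screw in the middle bay, pin in the end bay; short tray: V-block in the wide bay, star screw in the small bay. Each anywhere inside its bay, on its floor within 3 mm, upright within 0.1 rad, at rest (under 20 mm/s) (x of block in the frame of long_tray between -0.011 and 0.011 m and y of block in the frame of long_tray between -0.077 and -0.049 m and z of block in the frame of long_tray between 0 and 0.006 m and angle between each of block, tall_screw, pin, v_block, star_screw's own z axis and vertical below 0.1 rad and linear speed of each of block, tall_screw, pin, v_block, star_screw below 0.02 m/s and x of tall_screw in the frame of long_tray between -0.011 and 0.011 m and y of tall_screw in the frame of long_tray between 0.004 and 0.026 m and z of tall_screw in the frame of long_tray between 0 and 0.006 m and x of pin in the frame of long_tray between -0.0185 and 0.0185 m and y of pin in the frame of long_tray between 0.0595 and 0.0965 m and z of pin in the frame of long_tray between 0 and 0.006 m and x of v_block in the frame of short_tray between -0.011 and 0.011 m and y of v_block in the frame of short_tray between 0.0055 and 0.0575 m and z of v_block in the frame of short_tray between 0 and 0.006 m and x of star_screw in the frame of short_tray between -0.0115 and 0.0115 m and y of star_screw in the frame of short_tray between -0.058 and -0.035 m and z of star_screw in the frame of short_tray between 0 and 0.006 m); the robot touches nothing.
It fails at once if the hex standoff is moved by more than 30 mm (distance of hex_standoff from where it was at the start of the episode above 0.03 m).
It fails at once if the hammer is moved by more than 30 mm (distance of hammer from where it was at the start of the episode above 0.03 m).
It fails at once if the torch is moved by more than 30 mm (distance of torch from where it was at the start of the episode above 0.03 m).
It also fails if it takes over 120 s, if anything falls off the work surface, if the arm or the gripper's body presses on something with over 40 N, if the wrist force passes 120 N, or if a joint passes its speed limit or range.

## Working session

There is one attempt and no reset: what is moved stays moved. The work goes in short steps, Python scripts to look and compute and a shell command to move; the robot and the scene stay as the last step left them, time stands still between calls to the robot, and variables do not carry over. Pictures are saved under pics/ and viewed, at most 14 in all, crops included, and the job is handed in when it is done.

```bash
mkdir -p pics
cat > h.py <<'E'
import numpy as np, cv2
from station import env
def ray(p,uv):
    K=np.array(p["K"]);R=cv2.Rodrigues(np.array(p["rvec"],float))[0];t=np.array(p["tvec"],float).ravel()
    d=cv2.undistortPoints(np.array([[uv]],float),K,np.array([p["k1"],0,0,0,0],float)).ravel()
    return -R.T@t, R.T@np.array([d[0],d[1],1])
def at(p,uv,z):
    c,d=ray(p,uv); return c+d*(z-c[2])/d[2]
def proj(p,X):
    return cv2.projectPoints(np.array(X,float).reshape(-1,3),np.array(p["rvec"],float),np.array(p["tvec"],float),np.array(p["K"]),np.array([p["k1"],0,0,0,0],float))[0].reshape(-1,2)
def save(p,n): cv2.imwrite("pics/"+n+".png",p["image"][:,:,::-1])
E
python3 - <<'E'
from h import *
p=env.read_camera("top"); save(p,"top0")
print(ray(p,(280,210)),p["K"])
for n in "block v_block tall_screw star_screw pin long_tray short_tray hex_standoff".split():
    for b in env.boxes_of(p,n): print(n,b["rect"],round(b["conf"],2))
q=env.read_camera("scene"); save(q,"scene0")
print(env.sense())
E
```

```text
(array([0.40951204, 0.07972765, 1.14044494]), array([ 0.1497979 , -0.00435048, -0.98871447])) [[444.02275495   0.         278.97846346]
 [  0.         444.02275495 211.358191  ]
 [  0.           0.           1.        ]]
block [320.8, 281.4, 24.5, 29.8] 0.96
block [268.9, 289.3, 26.6, 16.0] 0.84
block [291.0, 248.3, 27.0, 19.9] 0.71
block [252.2, 148.6, 25.0, 32.3] 0.71
block [78.7, 209.3, 77.2, 59.8] 0.5
v_block [420.8, 265.7, 22.9, 26.5] 0.95
tall_screw [237.6, 267.7, 20.0, 16.4] 0.58
star_screw [360.2, 268.4, 14.9, 9.1] 0.53
pin [188.4, 275.1, 8.5, 10.5] 0.55
long_tray [318.8, 182.9, 88.0, 46.6] 0.9
short_tray [218.5, 196.3, 65.1, 24.1] 0.8
short_tray [237.6, 266.9, 20.0, 16.8] 0.21
hex_standoff [212.1, 134.0, 18.2, 21.2] 0.49
{'time': 0.5, 'joints': array([ 7.03586474e+01,  1.79640160e+01, -2.70033152e+00,  6.93381771e+01,
        6.36159192e-04,  9.00003970e+01]), 'qvel': array([-0.03659286, -0.01967757,  0.01677965,  0.0500877 ,  0.05645215,
       -0.01751965]), 'joint_efforts': array([-7.11888733e-04, -5.38963544e+01,  3.39753234e+01,  3.41880455e-03,
        2.43874877e-05,  2.18725049e-06]), 'ee_pos': array([0.2016705 , 0.5650774 , 0.20706773]), 'eef_rot': array([-1.79997475e+02, -6.36141697e-04,  1.60358250e+02]), 'ft_force': array([-0.71222118, -0.41628978, -0.24401502]), 'wrist_torque': array([ 5.94895978e-05,  1.82703877e-02, -2.78945904e-02]), 'grip_force': 0.0, 'width': 0.08551143056839264}
```

Run:
```python
import cv2
a=cv2.imread("pics/top0.png")[120:330,170:450]
cv2.imwrite("pics/top0c.png",cv2.resize(a,(800,600),interpolation=cv2.INTER_CUBIC))
```

```text
(no output)
```

View pics/top0c.png

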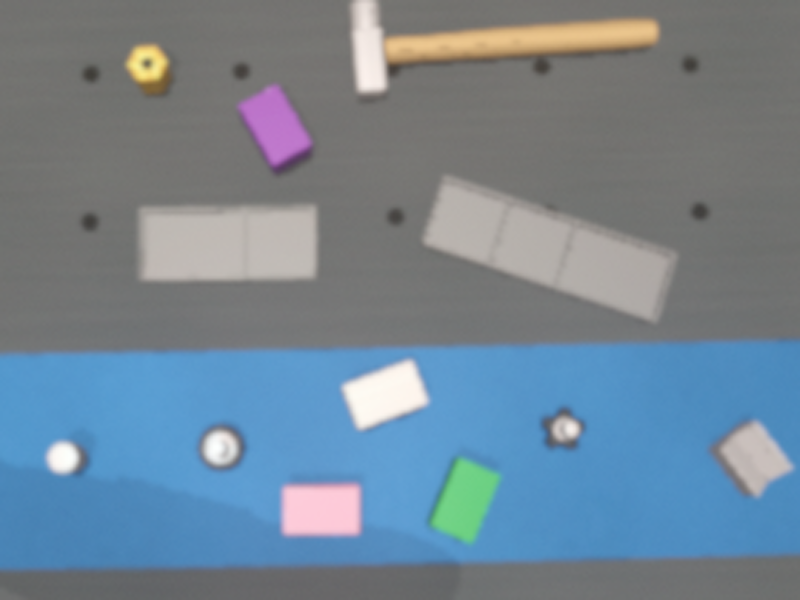

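View pics/scene0.png

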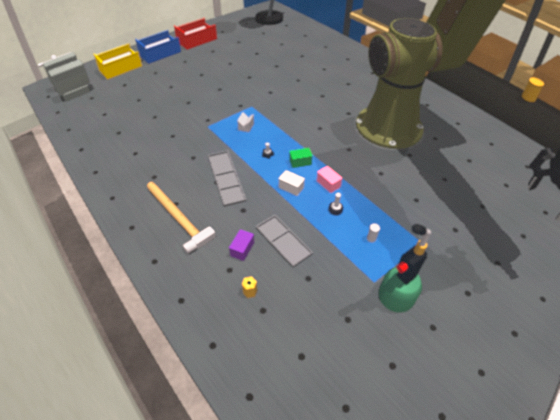

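The top crop shows, in full-picture pixels: pin (192,280), tall screw (247,276), the plain aluminium block (305,258), star screw (367,270), V-block (433,280), short tray (250,205) and long tray (362,207). There are four block candidates: white/aluminium (305,258), pink (282,298), green (333,295) and purple (266,165). Only the white one is plain aluminium; the others are the excluded colours.

```bash
cat > m.py <<'E'
from h import *
def rect(p,m,z):
    c=max(cv2.findContours(m.astype(np.uint8),0,1)[0],key=cv2.contourArea).reshape(-1,2)
    P=np.array([at(p,u,z)[:2] for u in c],np.float32)*1000
    (c,s,a)=cv2.minAreaRect(P)
    if s[0]<s[1]: a+=90; s=s[::-1]
    return np.round(c,1),np.round(s,1),round((a+90)%180-90,1)  # angle of long side from world x
E
python3 - <<'E'
from m import *
p=env.read_camera("top")
for n,z in dict(block=.04,v_block=.04,tall_screw=.016,star_screw=.014,pin=.05,long_tray=.01,short_tray=.01).items():
    for b in env.masks_of(p,n): 
        if b["conf"]>.4: print(n,np.round(b["rect"]),round(b["conf"],2),*rect(p,b["region"],z))
f=lambda u,v,z:np.round(at(p,(170+u/2.857-.33,120+v/2.857-.33),z)*1000,1)
print("pin",f(64,457,.05),"tall",f(221,448,.06),"block",f(385,394,.04),"star",f(566,429,.046),"V",f(755,458,.04))
L=[f(*c,.01) for c in((446,176),(678,255),(657,322),(423,243))];print("long",L,np.mean(L,0))
S=[f(*c,.01) for c in((139,207),(317,205),(317,278),(139,280))];print("short",S,np.mean(S,0))
w=env.read_camera("wrist"); s=env.sense(); print(ray(w,(280,210)),s["ee_pos"])
R=cv2.Rodrigues(w["rvec"])[0];print("cam in world",R.T.round(2))
E
```

```text
block [266. 290.  31.  17.] 0.84 [359.1  76.2] [63.5 38.5] 89.0
block [323. 280.  20.  32.] 0.83 [364.3 -47.7] [68.6 45.3] -21.3
block [255. 150.  23.  33.] 0.77 [693.4 110.3] [72.4 45.7] 26.4
block [293. 248.  26.  22.] 0.66 [456.3  17.8] [63.5 38.5] -70.5
v_block [417. 266.  30.  29.] 0.59 [ 396.4 -296.5] [58.8 52.7] 34.7
v_block [358. 266.  18.  13.] 0.54 [ 423.  -135.8] [37.2 34.3] 88.8
tall_screw [237. 268.  16.  17.] 0.47 [412.6 160.5] [40.2 37.3] 89.1
star_screw [358. 268.  17.   7.] 0.64 [ 422.6 -138.3] [37.  35.9] -40.1
long_tray [319. 183.  86.  46.] 0.85 [ 583.6 -135.6] [223.2  70.7] 70.2
short_tray [217. 194.  64.  28.] 0.79 [594.2 153. ] [158.3  68.7] -89.6
pin [406.9 292.1  50. ] tall [412.5 157.3  60. ] block [456.4  16.7  40. ] star [ 423.3 -137.7   46. ] V [ 394.9 -302.3   40. ]
long [array([654.3, -45.7,  10. ]), array([ 577.9, -253.9,   10. ]), array([ 517.4, -231.3,   10. ]), array([592.9, -22.8,  10. ])] [ 585.625 -138.425   10.   ]
short [array([630.4, 233.9,  10. ]), array([629.4,  72.3,  10. ]), array([562.6,  73.5,  10. ]), array([563.6, 233.7,  10. ])] [596.5  153.35  10.  ]
(array([0.12520203, 0.59312953, 0.3742082 ]), array([ 0.30353411, -0.11300742, -0.94612713])) [0.20166213 0.56509342 0.20712905]
cam in world [[ 0.34  0.89  0.3 ]
 [ 0.94 -0.32 -0.11]
 [ 0.    0.32 -0.95]]
```

```bash
python3 - <<'E'
from h import *
q=env.read_camera("scene"); b=env.boxes_of(q,"torch")[:2]; print(b)
r=b[0]["rect"]; print(at(q,(r[0]+r[2]*.4,r[1]+r[3]-8),0), at(q,(400,285),.05))
E
python3 -m handwheel '[0,0,-1,0, 0,0,-1,0, 0,-1,0,0.5, 0,-1,0,0.5, 0,-1,0,0, 0,-1,0,0, 0,-1,0,0, 0,-1,0,0]' 0.6
python3 -c "
from station import env
print(env.sense()['joints'])"
```

```text
[{'rect': [380.5, 222.8, 46.5, 90.6], 'conf': 0.74}]
[0.50057354 0.47298912 0.        ] [0.48796698 0.44845899 0.05      ]
time: 2.05
ee_pos: [0.1538, 0.4544, 0.2472]
eef_rot: [180.0, -0.0, 155.4]
ft_force: [0.6, -0.5, 0.4]
width: 0.0512
grip_force: 0.0
[ 7.13023687e+01  4.14180745e+00 -1.44341015e+01  7.14098959e+01
 -1.98553306e-04  9.59448064e+01]
```

```bash
python3 -m handwheel '[-1,-0.1,0,0,-1,-0.1,0,0,-1,-0.1,0,0,-1,-0.1,0,0,-1,-0.1,0,0,-1,-0.1,0,0,-1,-0.1,0,0,-1,-0.1,0,0]' 0.75 >/dev/null
python3 -m handwheel '[-1,-0.2,0.6,0,-1,-0.2,0.6,0,-1,-0.2,0.8,0,-1,-0.2,0.8,0,-1,-0.2,0.8,0,-1,-0.2,0.8,0,-0.9,-0.2,0.8,0,0,0,0,0]'
cat > look.py <<'E'
import sys
from m import *
# look.py name ztop
n,z=sys.argv[1],float(sys.argv[2])
w=env.read_camera("wrist"); save(w,"w_"+sys.argv[3]); s=env.sense()
y=np.radians(s["eef_rot"][2]);X=np.array([np.cos(y),np.sin(y)]);Y=np.array([np.sin(y),-np.cos(y)])
t=s["ee_pos"]; print("tcp",t.round(4),"yaw",s["eef_rot"][2].round(1),"tcp px",proj(w,t).round())
for b in env.masks_of(w,n)[:4]:
    c,sz,a=rect(w,b["region"],z); d=c/1000-t[:2]
    ys,xs=np.where(b["region"]); top=at(w,(b["rect"][0]+b["rect"][2]/2,b["rect"][1]+b["rect"][3]/2),z)
    print(n,round(b["conf"],2),np.round(b["rect"]),"rect",c,sz,a,"shift tool mm",(1000*np.array([d@X,d@Y])).round(1))
E
python3 look.py pin .025 pin
```

```text
time: 4.05
ee_pos: [0.4065, 0.2896, 0.1418]
eef_rot: [-179.9, -0.1, 155.3]
ft_force: [-1.2, -0.1, 0.1]
width: 0.0641
grip_force: 0.0
tcp [0.4064 0.2903 0.1426] yaw 155.3 tcp px [[281. 248.]]
pin 0.91 [271. 177.  28.  38.] rect [410.1 293. ] [37.8 26.8] -24.8 shift tool mm [-2.3  4. ]
```

View pics/w_pin.png

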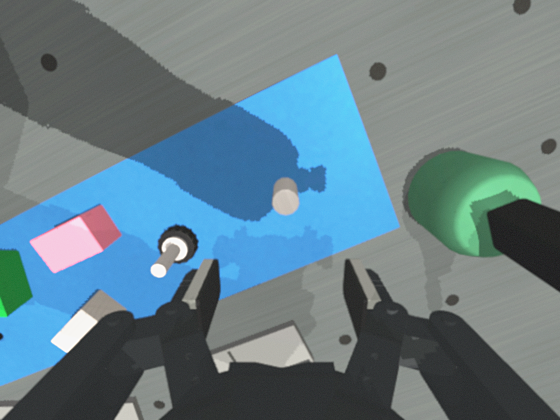

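The wrist view shows the pin at (285,197), between the open fingers and clear of the torch (470,205), so I'm descending to grip it.

```bash
python3 -m handwheel '[-0.1,0.15,1,0,0,0,1,0,0,0,1,0,0,0,1,0,0,0,1,0,0,0,1,0,0,0,0.35,0,0,0,0,0]'
python3 -m handwheel '[0,0,0,0,0,0,0,0,0,0,0,0,0,0,0,0,0,0,0,0,0,0,0,0,0,0,0,0,0,0,0,0]' 0 50
python3 -m handwheel '[0,0,-1,0,0,0,-1,0,0,0,-1,0,0,0,-1,0,0,0,-1,0,0,0,0,0,0,0,0,0,0,0,0,0]'
```

```text
time: 5.15
ee_pos: [0.4095, 0.2931, 0.0164]
eef_rot: [180.0, -0.0, 155.4]
ft_force: [1.3, 1.0, -0.0]
width: 0.0637
grip_force: 0.0
time: 6.15
ee_pos: [0.4103, 0.2929, 0.017]
eef_rot: [179.9, 0.0, 155.3]
ft_force: [-0.6, -1.1, 5.5]
width: 0.0224
grip_force: 48.7
time: 7.15
ee_pos: [0.4089, 0.2922, 0.115]
eef_rot: [-179.9, -0.1, 155.4]
ft_force: [-0.6, 0.5, -2.3]
width: 0.0218
grip_force: 49.3
```

```bash
python3 -m handwheel '[-1,-0.7,0,0,-1,-0.7,0,0,-1,-0.7,0,0,-1,-0.7,0,0,-1,-0.7,0,0,-1,-0.7,0,0,-1,-0.7,0,0,-1,-0.7,0,0]' >/dev/null
python3 -m handwheel '[-1,-0.8,0,-0.5,-1,-0.8,0,-0.5,-1,-0.8,0,0,-1,-0.8,0,0,-1,-0.8,0,0,-1,-0.8,0,0,-1,-0.8,0,0,-0.6,-0.8,0,0]'
python3 -m handwheel '[0,0,0,0,0,0,0,0,0,0,0,0,0,0,0,0,0,0,0,0,0,0,0,0,0,0,0,0,0,0,0,0]' >/dev/null
python3 look.py long_tray .01 tray
```

```text
time: 9.15
ee_pos: [0.6061, -0.0502, 0.1155]
eef_rot: [-180.0, -0.0, 160.4]
ft_force: [-0.1, 0.7, -0.8]
width: 0.0223
grip_force: 49.3
tcp [ 0.6056 -0.0492  0.1161] yaw 160.4 tcp px [[280. 247.]]
long_tray 0.9 [ 70. 172. 233.  70.] rect [ 586.  -137.3] [223.3  68.8] 70.2 shift tool mm [-11.2 -89.6]
long_tray 0.73 [176. 278. 230. 122.] rect [ 783.  -108.8] [79.8 35.8] -87.0 shift tool mm [-187.1    3.5]
```

View pics/w_tray.png

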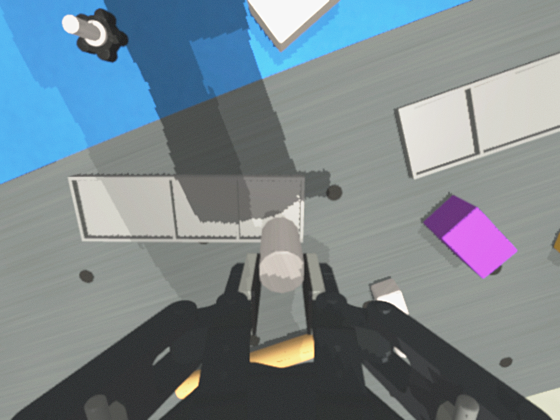

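The wrist view shows the long tray at (70–303,175–242), with its +y end bay at (270,210), confirming centre (586,-137) and yaw -20. The held pin still needs about -11 mm in both tool x and y.

```bash
python3 -m handwheel '[-0.6,-0.6,0,0,0,0,1,0,0,0,1,0,0,0,1,0,0,0,1,0,0,0,0.5,0,0,0,0.25,0,0,0,0,0]'
python3 -m handwheel '[0,0,0,0,0,0,0,0,0,0,0,0,0,0,0,0,0,0,-1,0,0,0,-1,0,0,0,-1,0,0,0,-1,0]' 0.6
python3 look.py pin .028 pin2
```

```text
time: 11.25
ee_pos: [0.6131, -0.0648, 0.0212]
eef_rot: [-180.0, 0.0, 160.3]
ft_force: [0.5, -0.2, -1.7]
width: 0.0218
grip_force: 49.3
time: 12.25
ee_pos: [0.6128, -0.0644, 0.1018]
eef_rot: [180.0, 0.0, 160.4]
ft_force: [-0.6, -0.5, -0.3]
width: 0.051
grip_force: 0.0
tcp [ 0.6145 -0.0647  0.1047] yaw 160.4 tcp px [[281. 252.]]
pin 0.8 [263. 185.  32.  47.] rect [612.7 -65.3] [40.1 26.5] -19.7 shift tool mm [ 1.5 -1.2]
```

```bash
python3 -m handwheel '[1,0.5,-1,0,1,0.5,0,0,1,0.5,0,0,1,0.5,0,0,1,0.5,0,0,1,0.5,0,0,1,0.5,0,0,1,0.5,0,0]' >/dev/null
python3 -m handwheel '[1,0.6,0,0,1,0.6,0,0,1,0.6,0,0,1,0.6,0,0,1,0.6,0,0,0.2,0.2,0,0,0,0,0,0,0,0,0,0]' 
python3 look.py tall_screw .02 tall
```

```text
time: 14.35
ee_pos: [0.413, 0.1596, 0.1212]
eef_rot: [-180.0, 0.0, 160.3]
ft_force: [1.1, 0.8, -1.0]
width: 0.0512
grip_force: 0.0
tcp [0.4131 0.1595 0.1211] yaw 160.3 tcp px [[280. 248.]]
tall_screw 0.94 [260. 173.  44.  53.] rect [412.6 161.3] [42.7 41.5] -62.5 shift tool mm [1.1 1.6]
```

View pics/w_tall.png

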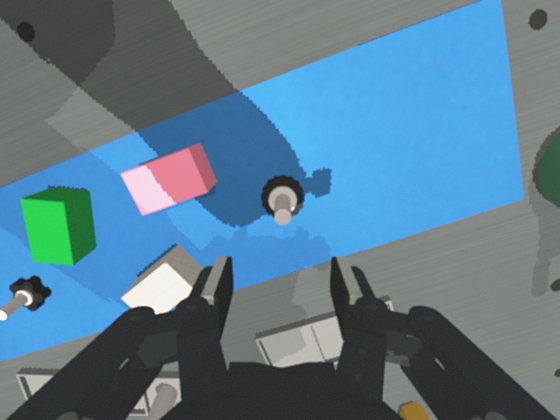

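The tall screw is at (282,196), round-headed and within 2 mm of centre, so I'm gripping its stem.

```bash
python3 -m handwheel '[0,0.1,1,0,0,0,1,0,0,0,1,0,0,0,1,0,0,0,0.8,0,0,0,0,0,0,0,0,0,0,0,0,0]'
python3 -m handwheel '[0,0,0,0,0,0,0,0,0,0,0,0,0,0,0,0,0,0,0,0,0,0,0,0,0,0,0,0,0,0,0,0]' 0 50
python3 -m handwheel '[0,0,-1,0,0,0,-1,0,0,0,-1,0,0,0,-1,0,0,0,-1,0,0,0,-0.5,0,0,0,0,0,0,0,0,0]'
```

```text
time: 15.45
ee_pos: [0.4141, 0.1619, 0.0259]
eef_rot: [179.9, 0.1, 160.3]
ft_force: [0.1, -0.5, -0.7]
width: 0.0514
grip_force: 0.0
time: 16.45
ee_pos: [0.4135, 0.1617, 0.0254]
eef_rot: [180.0, 0.0, 160.4]
ft_force: [-0.9, -1.7, 5.9]
width: 0.0121
grip_force: 48.8
time: 17.45
ee_pos: [0.4127, 0.1616, 0.1343]
eef_rot: [-180.0, -0.1, 160.4]
ft_force: [-0.1, 0.2, -0.5]
width: 0.0119
grip_force: 48.7
```

```bash
python3 -m handwheel '[-1,-0.8,0,0,-1,-0.8,0,0,-1,-0.8,0,0,-1,-0.8,0,0,-1,-0.8,0,0,-1,-0.8,0,0,-1,-0.8,0,0,-1,-0.8,0,0]' >/dev/null
python3 -m handwheel '[-1,-0.8,0,0,-1,-0.8,0,0,-1,-0.8,0,0,-1,-0.8,0,0,-1,-0.8,0,0,-0.15,0,0,0,0,0,0,0,0,0,0,0]' 
python3 look.py tall_screw .02 tall2;python3 look.py long_tray .01 tall2
```

```text
time: 19.45
ee_pos: [0.5904, -0.1217, 0.1347]
eef_rot: [180.0, -0.1, 160.4]
ft_force: [0.6, 0.2, -1.6]
width: 0.0116
grip_force: 48.8
tcp [ 0.5905 -0.1218  0.1349] yaw 160.4 tcp px [[280. 248.]]
tall_screw 0.92 [247. 208.  66.  87.] rect [ 645.9 -147. ] [100.   64.8] -38.4 shift tool mm [-60.6  -5.2]
tcp [ 0.5908 -0.122   0.1352] yaw 160.4 tcp px [[280. 248.]]
long_tray 0.84 [151. 159. 227.  68.] rect [ 586.1 -137.7] [223.3  68. ] 70.3 shift tool mm [ -0.9 -16.4]
```

```bash
python3 -m handwheel '[0,-0.05,1,0,0,0,1,0,0,0,1,0,0,0,1,0,0,0,1,0,0,0,0.25,0,0,0,0,0,0,0,0,0]' 
python3 -m handwheel '[0,0,0,0,0,0,0,0,0,0,0,0,0,0,0,0,0,0,-1,0,0,0,-1,0,0,0,-1,0,0,0,-1,0]' 0.5
python3 look.py tall_screw .02 tall3
```

```text
time: 20.65
ee_pos: [0.5915, -0.1236, 0.0311]
eef_rot: [180.0, 0.1, 160.4]
ft_force: [0.1, 0.3, -1.0]
width: 0.0115
grip_force: 48.8
time: 21.65
ee_pos: [0.5907, -0.1235, 0.1107]
eef_rot: [-180.0, -0.0, 160.4]
ft_force: [0.1, 1.0, 0.1]
width: 0.043
grip_force: 0.0
tcp [ 0.5923 -0.1238  0.1136] yaw 160.4 tcp px [[281. 252.]]
tall_screw 0.63 [257. 178.  49.  57.] rect [ 591.4 -124.6] [44.2 42.8] -62.3 shift tool mm [ 0.6 -1.1]
```

```bash
python3 -m handwheel '[0.9,-0.4,0,0,1,-0.4,0,0,1,-0.4,0,0,1,-0.5,0,0,1,-0.5,0,0,1,-0.5,0,0,0.9,-0.4,0,0,0.9,-0.4,0,0]' 0.6 >/dev/null
python3 -m handwheel '[0,0,0,0,0,0,0,0,0,0,0,0,0,0,0,0,0,0,0,0,0,0,0,0,0,0,0,0,0,0,0,0]' 
python3 look.py star_screw .016 star
```

```text
time: 23.75
ee_pos: [0.4222, -0.1376, 0.1101]
eef_rot: [180.0, 0.0, 160.4]
ft_force: [-0.4, -0.4, 1.4]
width: 0.0511
grip_force: 0.0
tcp [ 0.4222 -0.1376  0.1101] yaw 160.4 tcp px [[280. 247.]]
star_screw 0.74 [261. 180.  38.  42.] rect [ 423.3 -141.1] [39.2 35.8] -19.7 shift tool mm [-2.2 -2.9]
```

View pics/w_star.png

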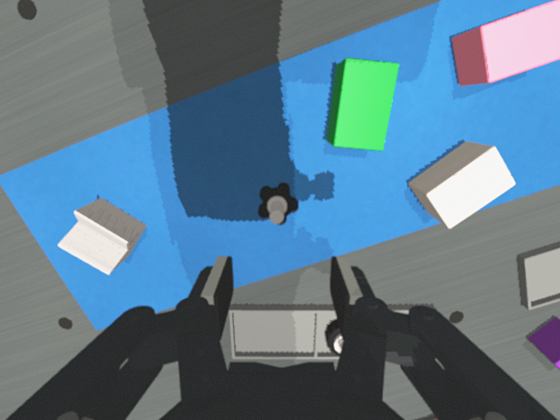

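The star screw is at (278,204), 2–3 mm off, and the V-block shows at (102,238). I'm gripping the star's stem.

```bash
python3 -m handwheel '[-0.05,-0.1,1,0,0,0,1,0,0,0,1,0,0,0,1,0,0,0,0.5,0,0,0,0,0,0,0,0,0,0,0,0,0]'
python3 -m handwheel '[0,0,0,0,0,0,0,0,0,0,0,0,0,0,0,0,0,0,0,0,0,0,0,0,0,0,0,0,0,0,0,0]' 0 50
python3 -m handwheel '[0,0,-1,0,0,0,-1,0,0,0,-1,0,0,0,-1,0,0,0,-1,0,0,0,-0.5,0,0,0,0,0,0,0,0,0]'
```

```text
time: 24.85
ee_pos: [0.4232, -0.1401, 0.0208]
eef_rot: [180.0, 0.1, 160.4]
ft_force: [0.7, 0.5, -0.3]
width: 0.0513
grip_force: 0.0
time: 25.85
ee_pos: [0.4226, -0.1401, 0.0203]
eef_rot: [-180.0, 0.0, 160.4]
ft_force: [-1.2, -1.5, 5.4]
width: 0.0061
grip_force: 49.4
time: 26.85
ee_pos: [0.4218, -0.1396, 0.1292]
eef_rot: [180.0, -0.1, 160.4]
ft_force: [-0.3, 0.2, -0.8]
width: 0.0061
grip_force: 48.8
```

```bash
python3 -m handwheel '[-0.2,1,0,0,-0.2,1,0,0,-0.2,1,0,0,-0.2,1,0,0,-0.2,1,0,0,-0.2,1,0,0,-0.2,1,0,0,-0.2,1,0,0]' >/dev/null
python3 -m handwheel '[-0.4,1,0,0,-0.4,1,0,0,-0.4,1,0,0,-0.4,1,0,0,-0.4,1,0,0,-0.4,1,0,0,0,0.5,0,0,0,0,0,0]' 
python3 look.py star_screw .016 star2;python3 look.py short_tray .01 star2
```

```text
time: 28.85
ee_pos: [0.5952, 0.107, 0.1298]
eef_rot: [-180.0, -0.0, 160.4]
ft_force: [0.5, 0.3, -0.3]
width: 0.0002
grip_force: 0.0
tcp [0.5949 0.1065 0.1299] yaw 160.4 tcp px [[279. 247.]]
star_screw 0.94 [47. 92. 55. 44.] rect [463.1 -46.9] [43.5 37.2] 21.4 shift tool mm [  72.7 -188.7]
tcp [0.5948 0.1059 0.1301] yaw 160.3 tcp px [[280. 248.]]
short_tray 0.91 [238. 121. 176. 111.] rect [597.  153.5] [159.3  68.8] 89.8 shift tool mm [13.9 45.5]
```

View pics/w_star2.png

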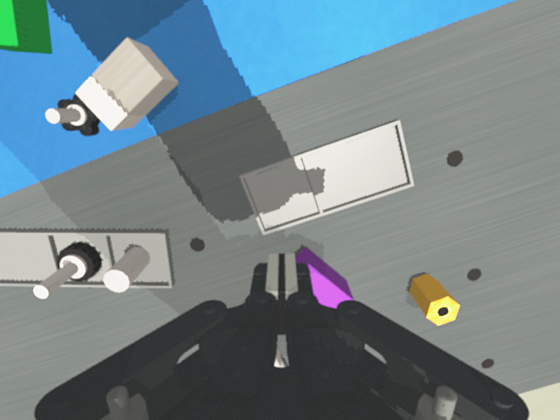

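The star screw slipped out of the grip. It is standing upright at (80,115), world about (463,-47), next to the block's end. I'll move the block first, which frees the star.

```bash
python3 -m handwheel '[0.2,-0.8,0,1,0.2,-0.8,0,1,0.2,-0.8,0,1,0.2,-0.8,0,1,0.2,-0.8,0,1,0.2,-0.8,0,1,0.2,-0.8,0,1,0.2,-0.8,0,1]' 0.8 >/dev/null
python3 -m handwheel '[0.2,-0.8,0,1,0.2,-0.8,0,1,0,0,0,0.2,0,0,0,0,0,0,0,0,0,0,0,0,0,0,0,0,0,0,0,0]' 
python3 look.py block .04 block;python3 look.py star_screw .016 block
```

```text
time: 31.05
ee_pos: [0.4626, 0.0175, 0.13]
eef_rot: [-180.0, -0.0, 109.4]
ft_force: [0.2, -0.2, 0.9]
width: 0.0686
grip_force: 0.0
tcp [0.4626 0.0175 0.13  ] yaw 109.4 tcp px [[280. 248.]]
block 0.97 [493. 162.  67.  61.] rect [671.  101.1] [62.7 52. ] 28.8 shift tool mm [  9.8 224.4]
block 0.82 [252. 158.  48.  77.] rect [456.6  20.2] [67.9 40.1] -70.4 shift tool mm [ 4.5 -4.7]
block 0.66 [118. 190.  90.  77.] rect [369.1 -41. ] [64.1 58.6] -25.3 shift tool mm [ -24.2 -107.6]
block 0.57 [155.  51.  72.  94.] rect [363.9  73.6] [63.7 47.1] 89.9 shift tool mm [ 85.7 -74.5]
tcp [0.4625 0.0174 0.1301] yaw 109.4 tcp px [[280. 248.]]
star_screw 0.55 [243. 225.  38.  44.] rect [457.5 -40.9] [39.4 37.9] -30.2 shift tool mm [-53.4 -24.1]
```

View pics/w_block.png

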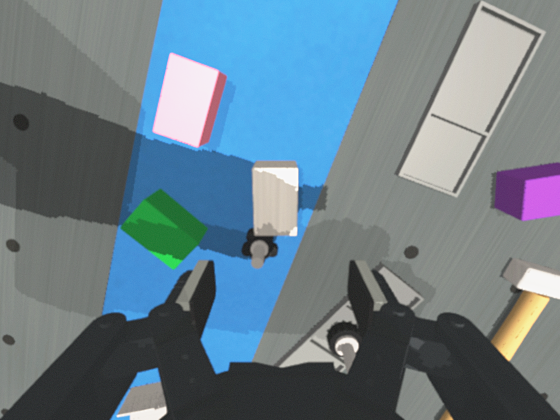

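```bash
python3 -m handwheel '[0.15,-0.25,1,0,0,0,1,0,0,0,1,0,0,0,1,0,0,0,1,0,0,0,0.8,0,0,0,0,0,0,0,0,0]'
python3 -m handwheel '[0,0,0,0,0,0,0,0,0,0,0,0,0,0,0,0,0,0,0,0,0,0,0,0,0,0,0,0,0,0,0,0]' 0 70
python3 -m handwheel '[0,0,-0.5,0,0,0,-1,0,0,0,-1,0,0,0,-1,0,0,0,-1,0,0,0,-0.5,0,0,0,0,0,0,0,0,0]'
```

```text
time: 32.25
ee_pos: [0.4572, 0.0186, 0.0146]
eef_rot: [180.0, 0.0, 109.4]
ft_force: [0.5, -0.2, 0.2]
width: 0.068
grip_force: 0.0
time: 33.25
ee_pos: [0.4575, 0.0182, 0.0158]
eef_rot: [179.9, 0.1, 109.3]
ft_force: [-4.1, -2.2, 15.3]
width: 0.0001
grip_force: 8.1
time: 34.25
ee_pos: [0.4563, 0.0186, 0.1135]
eef_rot: [-179.9, -0.0, 109.4]
ft_force: [-0.3, -0.8, 1.5]
width: -0.0
grip_force: 0.0
```

The fingers closed to zero and pushed up off the block's top edge, so the pads sit higher than I allowed for when open. I'll check the block and grip lower.

```bash
python3 -m handwheel '[0,0,-0.8,0,0,0,0,0,0,0,0,0,0,0,0,0,0,0,0,0,0,0,0,0,0,0,0,0,0,0,0,0]' 0.8
python3 look.py block .04 block2;python3 look.py star_screw .016 block3
```

```text
time: 35.25
ee_pos: [0.4568, 0.0186, 0.1301]
eef_rot: [180.0, 0.0, 109.4]
ft_force: [-0.3, -0.1, 0.3]
width: 0.0682
grip_force: 0.0
tcp [0.4568 0.0186 0.1301] yaw 109.4 tcp px [[280. 248.]]
block 0.95 [262. 162.  45.  77.] rect [456.4  20.2] [68.5 39.7] -70.9 shift tool mm [1.7 0.1]
block 0.84 [161.  57.  71.  90.] rect [363.7  73.5] [63.7 45.9] 89.6 shift tool mm [ 82.7 -69.7]
block 0.83 [498. 166.  62.  56.] rect [668.7 100.1] [57.8 55. ] 31.3 shift tool mm [  6.7 226.9]
block 0.76 [124. 194.  89.  77.] rect [369.3 -41.1] [62.9 59.1] -25.5 shift tool mm [ -27.3 -102.4]
tcp [0.4568 0.0186 0.1301] yaw 109.4 tcp px [[280. 248.]]
star_screw 0.86 [249. 228.  36.  42.] rect [457.2 -41.3] [38.8 36.8] -28.5 shift tool mm [-56.6 -19.5]
```

View pics/w_block3.png

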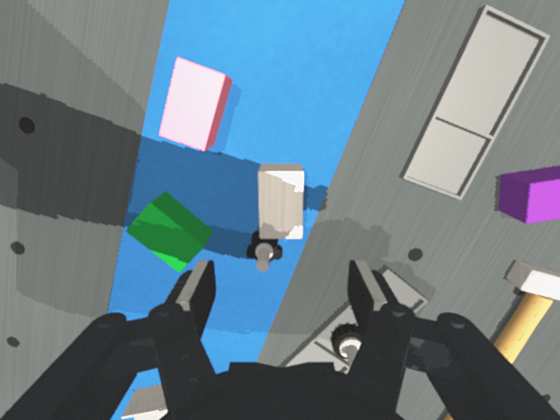

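The block is unmoved and centred at (281,200). I'm descending to TCP z = 5 mm.

```bash
python3 -m handwheel '[0,0,1,0,0,0,1,0,0,0,1,0,0,0,1,0,0,0,1,0,0,0,1,0,0,0,0.3,0,0,0,0,0]'
python3 -m handwheel '[0,0,0,0,0,0,0,0,0,0,0,0,0,0,0,0,0,0,0,0,0,0,0,0,0,0,0,0,0,0,0,0]' 0 50
```

```text
time: 36.45
ee_pos: [0.4566, 0.0186, 0.0041]
eef_rot: [-180.0, -0.0, 109.4]
ft_force: [-0.6, 0.4, 0.3]
width: 0.0683
grip_force: 0.0
time: 37.45
ee_pos: [0.4575, 0.0186, 0.0051]
eef_rot: [179.9, 0.0, 109.4]
ft_force: [-1.0, 0.1, 6.0]
width: 0.0383
grip_force: 50.6
```

```bash
python3 -m handwheel '[0,0,-0.5,0,0,0,-1,0,0,0,-1,0,0,0,-1,1,0,0,-1,1,0,0,-1,1,0,0,-0.5,1,0,0,0,1]'
python3 -m handwheel '[0,0,0,1,0,0,0,1,0,0,0,0.9,-0.9,1,0,0,-0.9,1,0,0,-0.9,1,0,0,-0.9,1,0,0,-0.9,1,0,0]'
python3 -m handwheel '[-0.9,0.9,0,0,-0.9,0.9,0,0,-0.9,0.9,0,0,-0.9,0.9,0,0,0,0,0,0,0,0,0,0,0,0,0,0,0,0,0,0]'
python3 look.py long_tray .01 lt;python3 look.py block .04 lt2
```

```text
time: 38.45
ee_pos: [0.4575, 0.0186, 0.1257]
eef_rot: [179.9, -0.0, 84.2]
ft_force: [-0.6, 0.5, -2.5]
width: 0.0385
grip_force: 51.3
time: 39.45
ee_pos: [0.5199, -0.1011, 0.1246]
eef_rot: [-180.0, -0.0, 69.9]
ft_force: [-0.8, 0.2, -3.3]
width: 0.0387
grip_force: 51.3
time: 40.45
ee_pos: [0.5623, -0.1921, 0.1243]
eef_rot: [-180.0, -0.0, 69.9]
ft_force: [0.0, -0.8, -3.0]
width: 0.0385
grip_force: 51.4
tcp [ 0.5624 -0.1922  0.1243] yaw 69.9 tcp px [[281. 249.]]
tcp [ 0.5624 -0.1924  0.1242] yaw 69.9 tcp px [[281. 249.]]
block 0.7 [  0. 105.  72.  52.] rect [390.4 -60.8] [63.4 42.5] -25.7 shift tool mm [  64.4 -206.8]
block 0.69 [241. 198.  87. 135.] rect [ 539.8 -254.7] [142.2  77.2] 69.8 shift tool mm [-66.3   0.2]
```

View pics/w_lt.png

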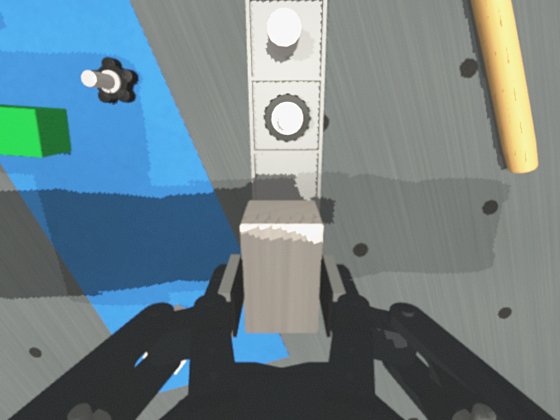

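The tray (column ~287) is about 3 mm to the right of the held block (column 282), which matches the computed shift. I'm correcting and lowering.

```bash
python3 -m handwheel '[-0.15,0.16,0,0,0,0,1,0,0,0,1,0,0,0,1,0,0,0,1,0,0,0,1,0,0,0,0.5,0,0,0,0.25,0]' 
python3 -m handwheel '[0,0,0,0,0,0,0,0,0,0,0,0,0,0,0,0,0,0,-1,0,0,0,-1,0,0,0,-1,0,0,0,-1,0]' 0.65
python3 look.py block .043 blockd
```

```text
time: 41.65
ee_pos: [0.5644, -0.1968, 0.0087]
eef_rot: [-180.0, 0.0, 69.9]
ft_force: [-0.0, -0.1, -2.7]
width: 0.0387
grip_force: 51.3
time: 42.65
ee_pos: [0.5645, -0.1966, 0.0899]
eef_rot: [180.0, -0.0, 69.9]
ft_force: [1.0, 1.2, -0.7]
width: 0.0553
grip_force: 0.0
tcp [ 0.5661 -0.1972  0.0928] yaw 69.9 tcp px [[284. 251.]]
block 0.8 [257. 172.  52.  87.] rect [ 565.5 -194.2] [69.4 39.8] 69.8 shift tool mm [ 2.6 -1.6]
block 0.76 [  0. 103.  40.  58.] rect [411.2 -68.9] [41.5 31.8] 64.3 shift tool mm [  67.1 -189.7]
```

```bash
python3 -m handwheel '[0.7,-1,-1,0,0.7,-1,0,0,0.7,-1,0,0,0.7,-1,0,0,0.7,-1,0,0,0.7,-0.9,0,0,0.6,-0.9,0,0,0.6,-0.9,0,0]' 0.6
python3 -m handwheel '[0,0,0,0,0,0,0,0,0,0,0,0,0,0,0,0,0,0,0,0,0,0,0,0,0,0,0,0,0,0,0,0]' >/dev/null
python3 look.py star_screw .014 star5;python3 - <<'E'
from m import *
p=env.read_camera("top"); save(p,"top5")
for b in env.masks_of(p,"star_screw")[:2]: print(b["conf"],b["rect"],rect(p,b["region"],.02))
E
```

```text
time: 43.75
ee_pos: [0.4563, -0.0412, 0.109]
eef_rot: [-180.0, -0.0, 69.9]
ft_force: [0.1, -0.2, 0.8]
width: 0.0516
grip_force: 0.0
tcp [ 0.4571 -0.0422  0.1091] yaw 69.9 tcp px [[281. 249.]]
star_screw 0.57 [266. 178.  41.  44.] rect [462.  -41.8] [38.4 36.3] 89.8 shift tool mm [2.1 4.5]
```

View pics/w_star5.png

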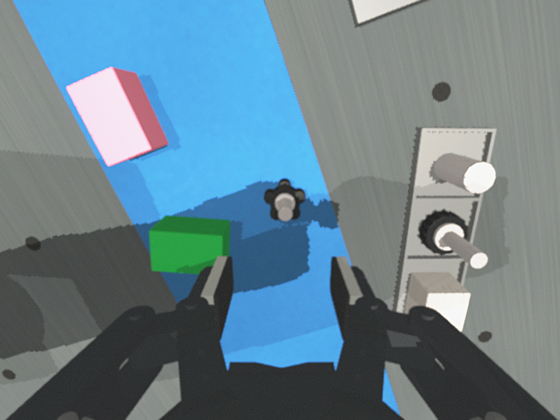

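The star is upright at (285,202), with a gap to the green block (right edge at column 230). I'll grip lower on the stem this time.

```bash
python3 -m handwheel '[0.1,0.2,1,0,0,0,1,0,0,0,1,0,0,0,1,0,0,0,0.6,0,0,0,0,0,0,0,0,0,0,0,0,0]' 0.5
python3 -m handwheel '[0,0,0,0,0,0,0,0,0,0,0,0,0,0,0,0,0,0,0,0,0,0,0,0,0,0,0,0,0,0,0,0]' 0 40
python3 look.py star_screw .014 star6
```

```text
time: 45.95
ee_pos: [0.4623, -0.0418, 0.0179]
eef_rot: [179.9, -0.0, 69.9]
ft_force: [-0.4, 0.5, 0.2]
width: 0.0427
grip_force: 0.0
time: 46.95
ee_pos: [0.4617, -0.0417, 0.0174]
eef_rot: [180.0, -0.0, 69.9]
ft_force: [-0.7, -0.2, 5.4]
width: 0.0082
grip_force: 39.3
tcp [ 0.4616 -0.0417  0.0174] yaw 69.9 tcp px [[281. 249.]]
star_screw 0.72 [454. 334.  92.  71.] rect [ 586.8 -192.1] [104.1  31.8] -55.5 shift tool mm [-98.2 169.3]
star_screw 0.61 [255. 212.  56.  73.] rect [457.8 -42. ] [45.2 35.8] 43.3 shift tool mm [-1.6 -3.5]
```

View pics/w_star6.png

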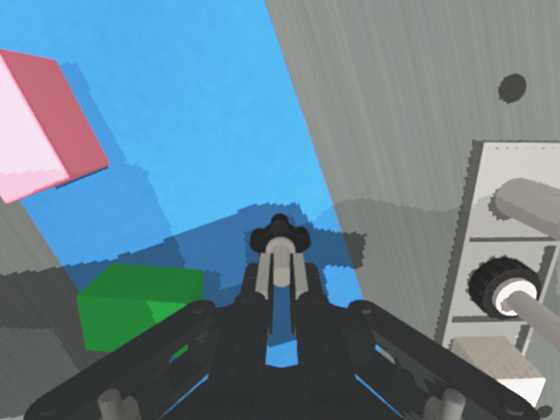

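The wrist view shows the star's head centre at (279,237), so the stem sits about 7 mm toward tool +x and only the pad edges pinch it. I'll open, shift and regrip.

```bash
python3 -m handwheel '[0,0,0,0,0,0,0,0,0,0,0,0,0,0,0,0,0.3,0,0,0,0,0,0,0,0,0,0,0,0,0,0,0]' 0.4
python3 -m handwheel '[0,0,0,0,0,0,0,0,0,0,0,0,0,0,0,0,0,0,0,0,0,0,0,0,0,0,0,0,0,0,0,0]' 0 50
```

```text
time: 48.05
ee_pos: [0.4636, -0.0361, 0.0171]
eef_rot: [-180.0, 0.0, 69.9]
ft_force: [0.1, 0.6, 0.1]
width: 0.0345
grip_force: 0.0
time: 49.05
ee_pos: [0.4635, -0.036, 0.0171]
eef_rot: [-180.0, -0.0, 69.9]
ft_force: [-1.7, 1.1, 4.3]
width: 0.0073
grip_force: 49.2
```

Run:
```python
from h import *
p=env.read_camera("wrist"); s=env.sense(); t=s["ee_pos"]
y=np.radians(s["eef_rot"][2]);X=np.array([np.cos(y),np.sin(y),0])
for dx in(-.01,0,.01):
  for z in(0,.014,.046): print(dx,z,proj(p,[[*(t+X*dx)[:2],z]]).round())
a=p["image"][190:310,205:365,::-1]; cv2.imwrite("pics/star7.png",cv2.resize(a,(800,600),interpolation=cv2.INTER_CUBIC))
```

```text
-0.01 0 [[281. 251.]]
-0.01 0.014 [[281. 261.]]
-0.01 0.046 [[281. 290.]]
0 0 [[281. 237.]]
0 0.014 [[281. 247.]]
0 0.046 [[281. 274.]]
0.01 0 [[281. 223.]]
0.01 0.014 [[281. 232.]]
0.01 0.046 [[281. 256.]]
```

View pics/star7.png

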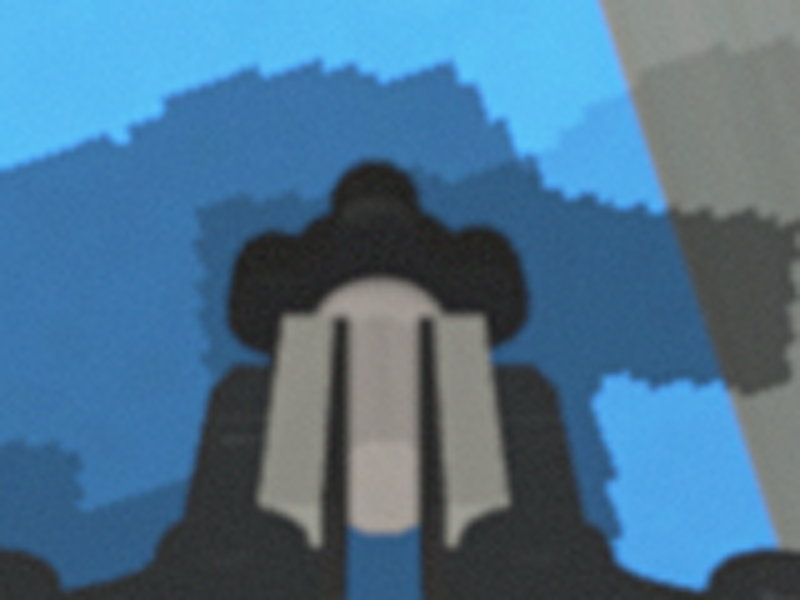

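Taken together, the image and the block's slip say the fingertips sit well above the stated TCP: the tip rows fit roughly 20 mm higher. The star is therefore held only by its very top. I'll open, undo part of the x shift, lower 12 mm with a force check, and regrip.

```bash
python3 -m handwheel '[0,0,0,0,0,0,0,0,-0.15,0,0,0,0,0,0.2,0,0,0,0.2,0,0,0,0.2,0,0,0,0,0,0,0,0,0]' 0.4
python3 -m handwheel '[0,0,0,0,0,0,0,0,0,0,0,0,0,0,0,0,0,0,0,0,0,0,0,0,0,0,0,0,0,0,0,0]' 0 50
```

```text
time: 50.1
ee_pos: [0.4626, -0.0389, 0.0051]
eef_rot: [-180.0, -0.0, 69.9]
ft_force: [0.3, 0.3, -0.4]
width: 0.0344
grip_force: 0.0
time: 51.1
ee_pos: [0.4627, -0.0389, 0.0052]
eef_rot: [180.0, -0.0, 69.9]
ft_force: [0.2, 0.6, 1.6]
width: 0.0097
grip_force: 48.8
```

```bash
python3 -m handwheel '[0,0,-0.5,0,0,0,-1,0,0,0,-1,0,0,0,-1,0,0,0,-1,0,0,0,-1,0,0,0,0,0,0,0,0,0]'
python3 -m handwheel '[0.9,0.4,0,0,0.9,0.4,0,0,0.9,0.4,0,0,0.9,0.4,0,0,0.9,0.4,0,0,0.9,0.4,0,0,0.9,0.4,0,0,0.9,0.4,0,0]'
python3 -m handwheel '[0.9,0.3,0,0,0.9,0.3,0,0,0.15,0,0,0,0,0,0,0,0,0,0,0,0,0,0,0,0,0,0,0,0,0,0,0]'
python3 look.py short_tray .01 st;python3 look.py star_screw .1 st2
```

```text
time: 52.1
ee_pos: [0.4621, -0.0389, 0.1146]
eef_rot: [-180.0, 0.0, 69.9]
ft_force: [-0.7, -0.5, -1.4]
width: 0.01
grip_force: 48.8
time: 53.1
ee_pos: [0.5731, 0.0752, 0.1151]
eef_rot: [180.0, 0.0, 69.9]
ft_force: [-0.2, -0.5, -1.3]
width: 0.0095
grip_force: 48.8
time: 54.1
ee_pos: [0.5969, 0.1066, 0.1152]
eef_rot: [180.0, -0.0, 69.8]
ft_force: [-0.7, 0.4, -0.6]
width: 0.0098
grip_force: 48.8
tcp [0.5969 0.1066 0.1152] yaw 69.9 tcp px [[281. 249.]]
short_tray 0.77 [194.  51. 132. 184.] rect [597.1 153.4] [159.5  66.4] 89.8 shift tool mm [ 44.  -15.9]
short_tray 0.68 [252. 224.  60.  79.] rect [567.2  42.8] [85.7 63. ] 46.8 shift tool mm [-70.2  -5.9]
tcp [0.5969 0.1067 0.1151] yaw 69.9 tcp px [[281. 249.]]
star_screw 0.69 [392.   0.  64.  27.] rect [713.8 203.3] [33.1 12.4] -19.1 shift tool mm [130.9  76.5]
star_screw 0.68 [252. 222.  62.  83.] rect [594.   87.4] [57.6 42.1] -84.7 shift tool mm [-19.1   3.9]
```

Run:
```python
from h import *
p=env.read_camera("wrist"); s=env.sense(); t=s["ee_pos"]
y=np.radians(s["eef_rot"][2]);X=np.array([np.cos(y),np.sin(y),0])
for dx in(.01,.015,.02,.025): print(dx,[proj(p,[[*(t+X*dx)[:2],z]])[0,1].round() for z in(.110,.124)])
print([proj(p,[[*t[:2],z]])[0,1].round() for z in (.156,)])
```

```text
0.01 [np.float64(231.0), np.float64(240.0)]
0.015 [np.float64(223.0), np.float64(232.0)]
0.02 [np.float64(215.0), np.float64(224.0)]
0.025 [np.float64(208.0), np.float64(216.0)]
[np.float64(286.0)]
```

```bash
python3 -m handwheel '[0.2,0,0,0,0,0,1,0,0,0,1,0,0,0,1,0,0,0,1,0,0,0,1,0,0,0,0.35,0,0,0,0,0]' 
python3 -m handwheel '[0,0,0,0,0,0,0,0,0,0,0,0,0,0,0,0,0,0,-1,0,0,0,-1,0,0,0,-1,0,0,0,-1,0]' 0.4
python3 -m handwheel '[0,0,-1,0,0,0,0,0,0,0,0,0,0,0,0,0,0,0,0,0,0,0,0,0,0,0,0,0,0,0,0,0]' 0.8
python3 - <<'E'
from h import *
p=env.read_camera("wrist")
b=env.boxes_of(p,"star_screw")[0]["rect"];print(b)
x,y,w,h=b
# bottom centre of head (front edge) and stem tip: 
def tl(P): return (P[:2]*1000-[597,153.4]).round(1)
print("stem tip-ish",tl(at(p,(x+w/2,y+h-6),.049)),"head front edge",tl(at(p,(x+w/2,y),.003)),"head ctr",tl(at(p,(x+w/2,y+w/2),.012)))
s=env.sense();print(s["ee_pos"],s["eef_rot"])
E
```

```text
time: 55.35
ee_pos: [0.5985, 0.1108, 0.0086]
eef_rot: [180.0, -0.0, 69.9]
ft_force: [-0.0, -0.5, -1.2]
width: 0.0098
grip_force: 48.9
time: 56.35
ee_pos: [0.5982, 0.1105, 0.0887]
eef_rot: [-180.0, 0.0, 69.9]
ft_force: [0.7, 0.0, 0.1]
width: 0.0338
grip_force: 0.0
time: 57.35
ee_pos: [0.5983, 0.1105, 0.1081]
eef_rot: [180.0, -0.0, 69.9]
ft_force: [-0.6, 0.0, -0.5]
width: 0.0681
grip_force: 0.0
[261.5, 182.9, 40.0, 46.9]
stem tip-ish [ -0.7 -49.4] head front edge [  7.1 -28.2] head ctr [  1.4 -43.8]
[0.5983346  0.11051727 0.10814722] [ 1.79995812e+02 -3.58280520e-03  6.98604877e+01]
```

```bash
python3 -m handwheel '[-1,-0.1,0,0,-1,-0.1,0,0,-1,-0.1,0,0,-1,-0.1,0,0,-1,-0.1,0,0,-1,-0.1,0,0,-1,-0.1,0,0,-1,-0.1,0,0]' >/dev/null
python3 -m handwheel '[-1,-0.1,0,0,-1,-0.1,0,0,-1,-0.1,0,0,-1,-0.1,0,0,-1,-0.1,0,0,-1,-0.1,0,0,-1,-0.1,0,0,-1,-0.1,0,0]' >/dev/null
python3 -m handwheel '[-1,-0.1,-0.5,0,-1,-0.1,-0.5,0,-1,-0.1,0,0,-1,-0.1,0,0,-0.5,-0.1,0,0,0,0,0,0,0,0,0,0,0,0,0,0]' 
python3 look.py v_block .04 v
python3 - <<'E'
import cv2
a=cv2.imread("pics/w_v.png"); cv2.imwrite("pics/w_vc.png",cv2.resize(a[100:340,120:440],(800,600),interpolation=cv2.INTER_CUBIC))
E
```

```text
time: 60.45
ee_pos: [0.4179, -0.2595, 0.1281]
eef_rot: [-180.0, -0.0, 69.9]
ft_force: [0.4, -0.1, -0.7]
width: 0.0684
grip_force: 0.0
tcp [ 0.4179 -0.2595  0.1281] yaw 69.9 tcp px [[281. 249.]]
v_block 0.96 [246. 212.  60.  69.] rect [ 398.2 -297.4] [61.9 47.1] 36.4 shift tool mm [-42.4  -5.5]
```

View pics/w_vc.png

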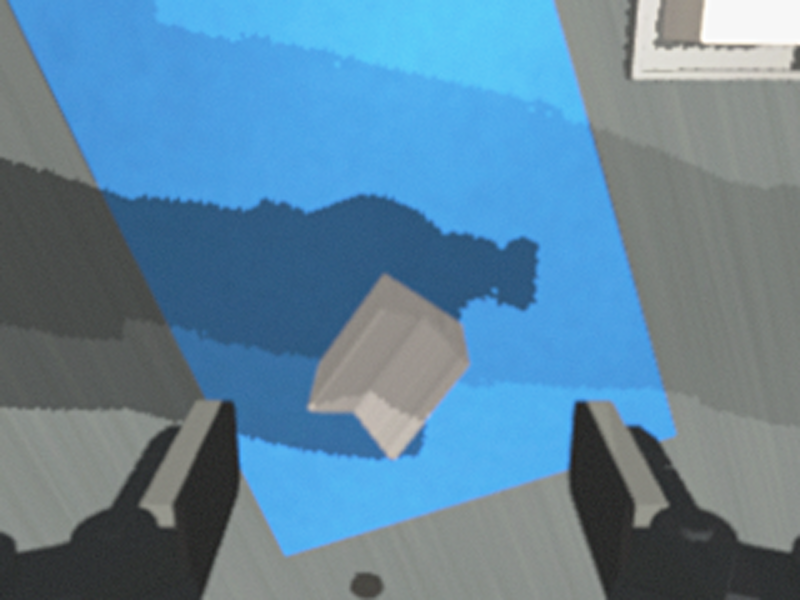

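The V-block's top has corners at crop (310,405), (395,458), (467,362) and (382,308), and the groove runs along the (310,405)→(382,308) side.

Run:
```python
from h import *
p=env.read_camera("wrist")
c=[at(p,(120+u/2.5-.3,100+v/2.5-.3),.04)[:2]*1000 for u,v in((310,405),(395,458),(467,362),(382,308))]
e=[c[(i+1)%4]-c[i] for i in range(4)]
print(np.mean(c,0),[(np.linalg.norm(v).round(1),np.degrees(np.arctan2(v[1],v[0])).round(1)) for v in e])
```

```text
[ 395.86989152 -302.95793822] [(np.float64(39.8), np.float64(-55.9)), (np.float64(49.3), np.float64(36.7)), (np.float64(38.2), np.float64(125.4)), (np.float64(48.4), np.float64(-145.2))]
```

```bash
python3 -m handwheel '[0,0,0,1,0,0,0,1,0,0,0,1,0,0,0,1,0,0,0,1,0,0,0,1,0,0,0,1,-0.7,0.4,0,0]' 0.85
python3 -m handwheel '[-0.7,0.35,0,0,-0.7,0.35,0,0,0,0,0,0,0,0,0,0,0,0,0,0,0,0,0,0,0,0,0,0,0,0,0,0]'
python3 look.py v_block .04 v2
```

```text
time: 61.6
ee_pos: [0.4109, -0.2743, 0.1281]
eef_rot: [-180.0, 0.0, 35.0]
ft_force: [-0.1, 0.1, 0.3]
width: 0.0726
grip_force: 0.0
time: 62.6
ee_pos: [0.3959, -0.3019, 0.1281]
eef_rot: [-180.0, 0.0, 34.9]
ft_force: [0.1, 0.0, -1.0]
width: 0.0729
grip_force: 0.0
tcp [ 0.3958 -0.3019  0.1281] yaw 34.9 tcp px [[282. 249.]]
v_block 0.8 [259. 171.  47.  56.] rect [ 398.8 -300.9] [57.6 41.7] 36.3 shift tool mm [3.  0.8]
```

```bash
python3 -m handwheel '[0,0,1,0,0,0,1,0,0,0,1,0,0,0,1,0,0,0,1,0,0,0,1,0,0,0,0.2,0,0,0,0,0]'
python3 -m handwheel '[0,0,0,0,0,0,0,0,0,0,0,0,0,0,0,0,0,0,0,0,0,0,0,0,0,0,0,0,0,0,0,0]' 0 60
python3 -m handwheel '[0,0,-0.5,0,0,0,-1,0,0,0,-1,0,0,0,-1,-1,0,0,-1,-1,0,0,-1,-1,0,0,-0.7,-1,0,0,0,-1]'
```

```text
time: 63.7
ee_pos: [0.3958, -0.302, 0.0043]
eef_rot: [-180.0, 0.0, 34.9]
ft_force: [-0.8, 0.2, -0.7]
width: 0.0728
grip_force: 0.0
time: 64.7
ee_pos: [0.3965, -0.3026, 0.0052]
eef_rot: [179.9, -0.0, 34.9]
ft_force: [-1.5, 0.4, 4.7]
width: 0.038
grip_force: 60.3
time: 65.7
ee_pos: [0.3962, -0.3023, 0.1295]
eef_rot: [179.9, 0.0, 60.0]
ft_force: [-0.3, 0.1, -4.7]
width: 0.038
grip_force: 62.1
```

```bash
python3 -m handwheel '[0,0,0,-1,0,0,0,-1,0,0,0,-1,0,0,0,-1,0,0,0,-1,0,0,0,-1,1,0.4,0,0,1,0.4,0,0]' >/dev/null
python3 -m handwheel '[1,0.4,0,0,1,0.4,0,0,1,0.4,0,0,1,0.4,0,0,1,0.4,0,0,1,0.4,0,0,1,0.4,0,0,1,0.4,0,0]' >/dev/null
python3 -m handwheel '[1,0.4,0,0,1,0.4,0,0,1,0.4,0,0,1,0.4,0,0,1,0.4,0,0,1,0.4,0,0,1,0.4,0,0,1,0.4,0,0]' >/dev/null
python3 -m handwheel '[1,0.4,0,0,1,0.4,0,0,1,0.4,0,0,1,0.4,0,0,1,0.4,0,0,1,0.4,0,0,0.3,0.4,0,0,0,0,0,0]'
python3 look.py short_tray .01 vt
```

```text
time: 69.7
ee_pos: [0.5976, 0.1837, 0.1279]
eef_rot: [180.0, 0.0, 89.9]
ft_force: [-0.7, 0.6, -6.6]
width: 0.0381
grip_force: 62.1
tcp [0.5971 0.1832 0.1279] yaw 89.8 tcp px [[280. 250.]]
short_tray 0.64 [244. 142.  70.  68.] rect [597.2 201.4] [67.2 66. ] -0.2 shift tool mm [18.2  0.1]
```

```bash
python3 -m handwheel '[0.1,0,1,0,0,0,1,0,0,0,1,0,0,0,1,0,0,0,1,0,0,0,0.5,0,0,0,0.4,0,0,0,0,0]' 
python3 -m handwheel '[0,0,0,0,0,0,0,0,0,0,0,0,0,0,0,0,0,0,-1,0,0,0,-1,0,0,0,-1,0,0,0,-1,0]' 0.65
python3 -m handwheel '[1,0,-1,0,1,0,-1,0,1,0,-1,0,1,0,-1,0,1,0,0,0,1,0,0,0,1,0,0,0,0,0,0,0]'
python3 - <<'E'
from m import *
p=env.read_camera("top")
T={"long":(np.array([586,-137.3]),-20),"short":(np.array([597,153.4]),-.2)}
for n,z,k in(("block",.043,"long"),("tall_screw",.019,"long"),("pin",.028,"long"),("v_block",.043,"short"),("star_screw",.017,"short")):
    o,a=T[k];a=np.radians(a);R=np.array([[np.cos(a),np.sin(a)],[-np.sin(a),np.cos(a)]])
    for b in env.masks_of(p,n)[:4]:
        if b["conf"]>.4: c,s,g=rect(p,b["region"],z); print(n,round(b["conf"],2),"in tray",(R@(c-o)).round(1),s,g)
E
```

```text
time: 70.8
ee_pos: [0.5968, 0.1852, 0.01]
eef_rot: [-180.0, 0.0, 89.8]
ft_force: [0.4, 0.4, -5.4]
width: 0.0383
grip_force: 62.0
time: 71.8
ee_pos: [0.597, 0.1855, 0.0908]
eef_rot: [180.0, -0.0, 89.9]
ft_force: [0.9, 1.3, 0.6]
width: 0.0554
grip_force: 0.0
time: 72.8
ee_pos: [0.5968, 0.3269, 0.1689]
eef_rot: [-179.9, 0.0, 90.0]
ft_force: [0.0, -0.1, -0.3]
width: 0.0555
grip_force: 0.0
block 0.96 in tray [-286.5  120.4] [63.4 40.8] 89.0
block 0.75 in tray [ 15.1 267.9] [69.9 42.6] 28.4
block 0.71 in tray [-239.5   10.4] [62.5 44.8] -22.7
block 0.68 in tray [ -4.3 -63. ] [70.8 48.5] 70.3
tall_screw 0.76 in tray [-0.9 15. ] [41.4 39. ] 89.0
v_block 0.67 in tray [-2.9 30. ] [47.7 43.2] 89.0
star_screw 0.68 in tray [ -3.6 -46.8] [34.7 34.6] 44.6
```

Run:
```python
from m import *
for cam in("scene","top"):
    p=env.read_camera(cam); e=proj(p,[[.6127,-.064,.028]])[0]
    print(cam,"expected",e.round(),[(np.round(b["rect"]),round(b["conf"],2)) for b in env.boxes_of(p,"pin")[:3]])
print(env.close_job())
```

```text
scene expected [232. 188.] []
top expected [334. 196.] []
the job is handed in; nothing more can be done
None
```

I handed the job in at about 73 s of the 120 s, with all five parts set in their bays and the robot clear. The last top view confirmed the block, tall screw, V-block and star screw, but the networks missed the pin there. Its last sighting was the wrist view right after I placed it, within about 2 mm of its bay centre. The star screw slipped from the first grip and was regripped, and nothing came near the standoff, hammer or torch.

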